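# Gauge a bronze bush and hold it in the tongs over the oil pot

## Robot

A 6-joint arm with a two-finger parallel gripper is mounted at the origin on a cart in front of the work surface, level with it; the furniture and walls round the work are solid. World frame = base frame: x ahead of the robot, y to its left, z up, the work surface at z = 0. Lengths are in m, angles in rad, forces in N, time in s.
With the tool pointing down it reaches from about 0.3 to 0.775 m from the base axis. Payload 14.6 kg.
Tool frame: the origin (TCP) lies at the very end of the fingers, on their centre line; the grasp point (between the pads) lies 19 mm behind it; z points along the fingers, y is the line along which they close (so a half turn about z gives the same grasp; the last joint's range is limited). The gripper opens to 94 mm and grips with 3 to 60 N. Pads are 16 mm wide; open, the fingers measure 119 mm over their backs; the gripper's body (75 mm by 177 mm) begins 78 mm behind the grasp point.
Start: joints at [-1.265, 0.3, 1.521, -0, 1.321, -0.067], TCP at [0.2, -0.512, 0.205] pointing down, gripper open.
Joint ranges: [-3.03, 3.03], [-0.79, 2.21], [0.23, 2.52], [-1.04, 4.18], [0, 3.07], [-2.55, 2.55]. Speed limits (rad/s): [2.22, 2.22, 2.57, 3.14, 3.14, 3.14].

## Interface

Orientations are given as [roll, pitch, yaw] about the fixed x, y, z axes, in that order (R = Rz(yaw) Ry(pitch) Rx(roll)).
In Python, from station import status, vision, order, silhouettes gives the robot as it stands. The module is installed in compiled form; this text tells all that it offers.
- The arm moves only by the shell command python3 -m pendant 'ROWS' [FORCE]. ROWS is JSON, one flat list of numbers, 7 for each row, row after row: the shift along the tool's x, y, z in units of 500 mm (1.0 is 500 mm), then the turn, a rotation vector about the tool's x, y, z in units of 90 degrees (1.0 is 90 degrees), then the opening, from -1 (shut) to 1 (fully open). A call has 1 to 12 rows; each row is the pose to reach, as a shift and turn from the pose commanded when the call began, along the tool's axes at that moment; what a row does not reach only later rows make up. A row lasts 1/10 s, in which the tool goes at most 50 mm and 8.59 degrees, less where a joint would pass 70% of its speed; a pose out of reach is approached as far as the arm can. A call with a number of a shift or a turn outside -1 to 1 is refused whole. A call with a gripper value outside its range is refused whole. The fingers move at their own pace and stop on an object; FORCE is the grip in N (left out, the last holds). Time passes only in rows, so rows that repeat a pose let the fingers close. It gives the time, the measured TCP pose, the force, the opening and the grip force at its end, in the units of the state.
- status.get_obs(): the state, without advancing time (a new reading comes with each control period).
- vision.camera(name): name is "side" or "top"; returns a dict with "pixels" (420x560x3 uint8, red, green, blue), "K" (3x3 intrinsics, pixels), "k1" (the pictures are not rectified: a ray, as slopes to the right and down, at radius r is drawn at 1 + k1 r^2 times it, then the intrinsics apply), "R" (3x3) and "t" (3): a world point X has camera coordinates R X + t. Camera axes: x right, y down, z forward; pixel columns grow to the right and rows downward; lengths in m; the calibration is good to about 2 mm. A picture is of the moment at which its call begins. There is no depth.
- order.hand_in(): hands the job in; it is judged then, once.
Trained networks look in a picture, given as the dict that the camera call returned (one of the last four; its "shot" number tells which), for a name from the list of things; names that differ only in an ending like _2 or _b are one class to them, and where a whole thing is asked for, a point or a joint stands for the part that bears it (a point fixed in the world has none). Each returns a list of dicts, best first, with "score" (0 to 1); they miss things now and then, are a little off and sometimes report something else, mostly with a low value. They report only what shows in the picture. A call takes as long as a camera call. They do not tell look-alikes from the thing itself.
- silhouettes(target, picture): "region" (420x560 bool, what is visible of it) and "extent" ([left, top, right, bottom] in pixels, round what is visible of it).
The state is a dict: "time_s": time; "qpos": joint angles; "joint_vel": joint speeds; "tau": joint torques, N m; "ee_pos": TCP position; "eef_rot": TCP orientation; "force": force on the tool from outside, world axes, zero at the start; "moment": the same for the moment, N m; "grip_width": finger opening in m; "grip_force": force on a finger pad.
Only numpy, scipy, OpenCV 4.12 (cv2) and the standard library are available. Lean on these libraries where they do the work, as an engineer would, in place of code of your own. Each camera call takes 0.05 s, during which the arm holds its last target. There are 200 camera calls.

## Task

Two bronze bushes look the same outside, but only one has the right bore: find it by sliding a bush down over the upright gauge pin in the small vice until it sits on the collar, let go of it there, and leave the bush that will not go on standing upright on the bench, clear of the gauge. Oil must stay off the gripper, so then pick up the spring tongs, close their jaws on the fitted bush, draw it up off the pin, and finish while still holding it level in the tongs just above the middle of the oil pot's felt, touching nothing else. Do not shift the oil pot or the other tools.

Things in the scene. Friction and masses are not known exactly. Their poses are not given: they have to be found in the camera images.
- bush_a: bronze bush: upright round sleeve, 28 mm outside diameter, 22 mm high, 55 to 100 g, standing on the bench. Of bush_a and bush_b one has an 18.5 mm bore, which slides freely over the gauge pin, and the other a 12 mm bore (thicker wall seen from above), which stops on the pin's tip. Origin: centre of the underside; z along the bore
- bush_b: the other bronze bush, the same outside; see bush_a
- gauge_vice: small black steel toolmaker vice, fixed to the bench, 165 x 64 x 49 mm; its x axis runs along the screw from the jaws towards the tommy bar. A steel plug gauge is gripped upright in its jaws near the vice's -x end
- gauge_seat (a point): on the axis of the gauge pin, on top of the collar (31 mm diameter, 54 mm above the bench) where a fitting bush comes to rest. The pin stands 26 mm up from here, 16 mm diameter, its top 2.5 mm tapered to 11 mm diameter
- tongs: steel spring tongs, 175 x 16 mm high, 90 g, lying with the arms side by side, jaws opening level. Origin: underside, on the centre line, midway along the ribbed finger flats (x -20 to +20 mm, 56 mm wide over the outside when open): grip there, closing along y. x axis: from the bow at the back (x -97 mm) to the V jaws (x +65 mm). They close symmetrically
- tongs_left: left arm (+y side) of the tongs; origin at its bend at the bow. Springs open by itself: 8 mm narrower over the flats takes about 5 N, 19 mm narrower (closed on a bush, 38 mm over the flats) 12 N; 30 N of grip there holds a bush well
- tongs_right: right arm of the tongs (-y side); origin at its bend at the bow
- tongs_mouth (a point): centre of the mouth of the tongs, between the two V jaws, 65 mm ahead of the origin and 8 mm above the underside; a bush to be gripped should have its axis here. Open, the jaws clear a bush by about 16 mm each side
- oil_pot: turned wooden pot, 73 mm diameter, 86 mm high, with a dark felt wad (60 mm diameter, slightly domed) filling its top, standing loose on the bench. Origin: centre of the underside; the top of the felt is 86 mm above it
- try_square: try square lying on the bench, a bystander, 136 x 110 x 25 mm
- bench_dog: round steel bench dog lying on the bench, a bystander, 90 mm long, 23 mm thick
- glue_bottle: white glue bottle lying on the bench, a bystander, 133 mm long, 35 mm thick
- pencil: red pencil lying on the bench, a bystander, 166 mm long, 8 mm thick
- wedge: small ash wedge lying on the bench, a bystander, 70 x 30 x 22 mm
Things that resemble listed ones, but are neither listed nor needed, are in the scene too. There is more than one size of the oil_pot; the one meant has the size given above.

How it is judged:
On the way, in this order (a step that is already met when the one before it is completed fails the run):
1. the bush that fits sits on the gauge's collar, over the pin, released (horizontal distance between bush_b and gauge_seat below 0.004 m and z of bush_b in the frame of gauge_seat below 0.003 m and angle between bush_b's own z axis and vertical below 0.1 rad and contact force between the fingers and bush_b below 0.1 N), for 0.2 s.
2. the tongs, held by the gripper, grip the bush between both jaws while it is on the pin (horizontal distance between bush_b and gauge_seat below 0.006 m and contact force between each of tongs_left, tongs_right and bush_b above 1 N and contact force between the fingers and tongs above 2 N and contact force between the fingers and bush_b below 0.1 N), for 0.2 s.
At the end, for the whole second after the job is handed in: Fitting bush still in both tongs jaws (over 1 N each), within 25 mm of the pot's axis, underside 6 to 64 mm above the felt, tilt under 0.3 rad; gripper holds the tongs, not the bush; nothing touches the pot; the other bush upright on the bench, over 60 mm from the pin (horizontal distance between bush_b and oil_pot below 0.025 m and z of bush_b in the frame of oil_pot between 0.092 and 0.15 m and angle between bush_b's own z axis and vertical below 0.3 rad and linear speed of bush_b below 0.03 m/s and contact force between each of tongs_left, tongs_right and bush_b above 1 N and contact force between the fingers and tongs above 2 N and contact force between each of the fingers, oil_pot and bush_b below 0.1 N and contact force between oil_pot and tongs below 0.1 N and contact force between the fingers and bush_a below 0.1 N and height (world z) of bush_a between -0.004 and 0.004 m and angle between each of bush_a, oil_pot's own z axis and vertical below 0.1 rad and horizontal distance between bush_a and gauge_seat above 0.06 m); the arm keeps its last pose, push and grip.
It fails at once if the oil pot is shifted more than 20 mm (distance of oil_pot from where it was at the start of the episode above 0.02 m).
It fails at once if another tool is shifted more than 20 mm (distance of any of try_square, bench_dog, glue_bottle, pencil, wedge from where it was at the start of the episode above 0.02 m).
It also fails if it takes over 67 s, if anything falls off the work surface, if the arm or the gripper's body presses on something with over 40 N, if the wrist force passes 120 N, or if a joint passes its speed limit or range.

## Working session

There is one attempt and no reset: what is moved stays moved. The work goes in short steps, Python scripts to look and compute and a shell command to move; the robot and the scene stay as the last step left them, time stands still between calls to the robot, and variables do not carry over. Pictures are saved under pics/ and viewed, at most 11 in all, crops included, and the job is handed in when it is done.

```bash
mkdir -p pics; cat > h.py <<'E'
import numpy as np, cv2, json
from station import status, vision, order, silhouettes
def shot(n, save=None):
    c=vision.camera(n)
    if save: cv2.imwrite('pics/'+save,c['pixels'][:,:,::-1])
    return c
def ray(c,u,v):
    K=np.array(c['K']);R=np.array(c['R']);t=np.array(c['t'])
    d=np.array([(u-K[0,2])/K[0,0],(v-K[1,2])/K[1,1]]);s=d.copy()
    for _ in range(20): s=d/(1+c['k1']*(s@s))
    w=R.T@np.array([s[0],s[1],1]); return -R.T@t,w/np.linalg.norm(w)
def atz(c,u,v,z):
    o,w=ray(c,u,v); return o+w*(z-o[2])/w[2]
def tri(a,pa,b,pb):
    o1,w1=ray(a,*pa);o2,w2=ray(b,*pb)
    s=np.linalg.lstsq(np.stack([w1,-w2],1),o2-o1,rcond=None)[0]
    p,q=o1+s[0]*w1,o2+s[1]*w2
    return (p+q)/2,np.linalg.norm(p-q)
def proj(c,X):
    p=np.array(c['R'])@np.array(X)+np.array(c['t']);s=p[:2]/p[2];s=s*(1+c['k1']*(s@s))
    K=np.array(c['K']);return np.array([K[0,0]*s[0]+K[0,2],K[1,1]*s[1]+K[1,2]])
E
python3 - <<'E'
from h import *
np.set_printoptions(precision=3,suppress=True)
a=shot('top','top0.png');b=shot('side','side0.png')
for c in(a,b):
    print(c['shot'],ray(c,280,210))
    for n in['bush_a','gauge_vice','tongs','oil_pot','try_square','bench_dog','glue_bottle','pencil','wedge']:
        for r in silhouettes(n,c)[:4]:
            m=r['region'];ys,xs=np.nonzero(m)
            print(n,round(r['score'],2),[int(x) for x in r['extent']],xs.mean().round(1),ys.mean().round(1),atz(c,xs.mean(),ys.mean(),0.0))
print(status.get_obs())
E
```

```text
1 (array([0.391, 0.065, 1.318]), array([ 0.125,  0.03 , -0.992]))
bush_a 0.61 [421, 235, 427, 245] 420.6 239.8 [ 0.461 -0.304  0.   ]
gauge_vice 0.77 [330, 155, 362, 215] 346.5 191.5 [ 0.608 -0.092  0.   ]
tongs 0.5 [251, 213, 311, 245] 287.7 233.2 [0.489 0.083 0.   ]
oil_pot 0.86 [210, 192, 239, 221] 223.4 208.2 [0.566 0.27  0.   ]
oil_pot 0.57 [114, 234, 144, 256] 129.3 244.3 [0.464 0.55  0.   ]
try_square 0.86 [150, 221, 188, 275] 173.1 250.9 [0.443 0.418 0.   ]
bench_dog 0.54 [282, 271, 312, 281] 296.5 276.8 [0.363 0.06  0.   ]
glue_bottle 0.71 [192, 148, 230, 170] 208.9 157.7 [0.718 0.314 0.   ]
wedge 0.69 [430, 183, 454, 200] 443.8 192.1 [ 0.601 -0.381  0.   ]
2 (array([ 0.234, -1.201,  0.924]), array([ 0.197,  0.823, -0.533]))
bush_a 0.59 [331, 306, 349, 331] 341.0 318.3 [ 0.605 -0.371  0.   ]
bush_a 0.54 [281, 303, 292, 310] 285.3 306.6 [ 0.465 -0.288  0.   ]
gauge_vice 0.88 [293, 236, 343, 267] 311.2 252.1 [ 0.613 -0.06   0.   ]
tongs 0.46 [260, 231, 274, 244] 269.0 237.9 [0.493 0.056 0.   ]
tongs 0.19 [296, 183, 319, 199] 307.2 190.2 [0.721 0.348 0.   ]
oil_pot 0.86 [263, 1
[... 475 characters left out ...]
83, 322, 197] 307.4 190.2 [0.722 0.348 0.   ]
glue_bottle 0.41 [281, 302, 293, 311] 285.7 306.9 [ 0.465 -0.289 -0.   ]
pencil 0.63 [238, 265, 245, 297] 242.7 284.3 [ 0.361 -0.163 -0.   ]
wedge 0.85 [332, 307, 348, 331] 340.9 318.2 [ 0.605 -0.37  -0.   ]
{'time_s': 1.0, 'qpos': array([-1.265,  0.3  ,  1.521,  0.   ,  1.321, -0.067]), 'joint_vel': array([-0.001, -0.   ,  0.001, -0.001, -0.002,  0.002]), 'tau': array([  0.003, -53.167, -35.291,   0.071,   0.021,  -0.   ]), 'ee_pos': array([ 0.2  , -0.512,  0.205]), 'eef_rot': array([ 3.142, -0.   ,  0.373]), 'force': array([ 0.636, -0.29 ,  0.515]), 'moment': array([-0.037, -0.007, -0.002]), 'grip_force': 0.0, 'grip_width': 0.09400494680713348}
```

```bash
python3 - <<'E'
import cv2,numpy as np
a=cv2.imread('pics/top0.png')[140:290,100:480];b=cv2.imread('pics/side0.png')[150:340,200:390]
a=cv2.resize(a,(800,316),interpolation=cv2.INTER_CUBIC)
cv2.imwrite('pics/t1.png',a); cv2.imwrite('pics/s1.png',cv2.resize(b,(600,600),interpolation=cv2.INTER_CUBIC))
E
```

```text
(no output)
```

View pics/t1.png

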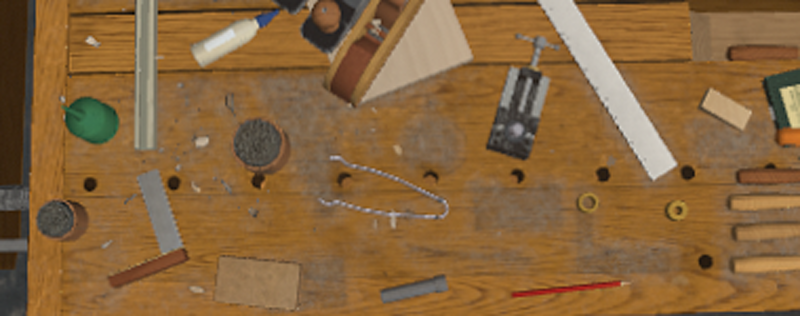

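View pics/s1.png

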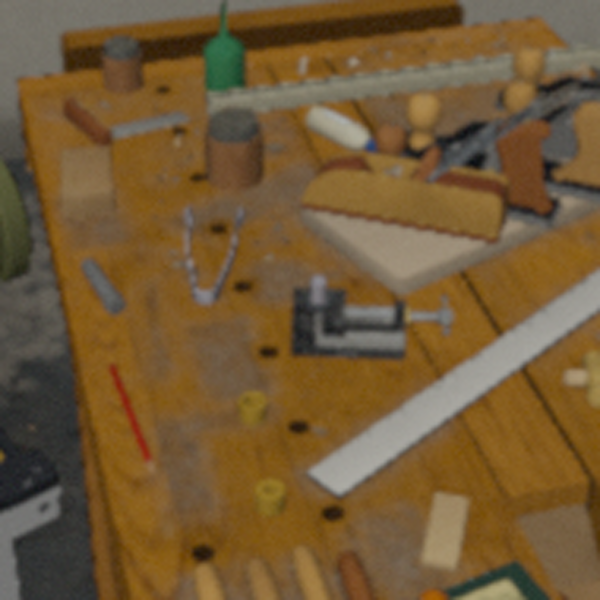

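```bash
python3 - <<'E'
import cv2,numpy as np
a=cv2.imread('pics/top0.png');b=cv2.imread('pics/side0.png')
def t(i,x,y,w,h): return cv2.resize(i[y:y+h,x:x+w],(w*5,h*5),interpolation=cv2.INTER_CUBIC)
r1=np.hstack([t(a,370,225,60,40),t(a,325,165,40,40),t(a,250,210,60,40)])
r2=np.hstack([t(b,270,265,30,60),t(b,290,230,40,60),t(b,255,210,30,60),t(b,255,170,60,60)])
print(r1.shape,r2.shape)
W=max(r1.shape[1],r2.shape[1]);p=lambda r:np.pad(r,((0,0),(0,W-r.shape[1]),(0,0)))
cv2.imwrite('pics/d1.png',np.vstack([p(r1),p(r2)]))
E
```

```text
(200, 800, 3) (300, 800, 3)
```

View pics/d1.png

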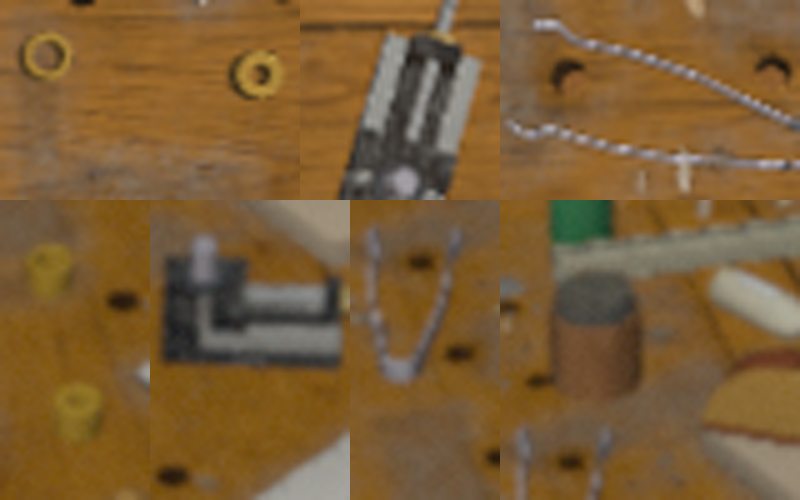

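```bash
python3 - <<'E'
from h import *
np.set_printoptions(precision=4,suppress=True)
a=shot('top');b=shot('side')
P={'bushb':((378.8,235.8),(279.4,275.3)),'bushatop':((421.1,239.4),(285.2,303.4)),'pintop':((345.6,200.2),(300.6,237.3)),'felt':((223.5,207.),(274,188.6)),
'bow':((312.3,239.8),(264.5,243.7)),'jawL?':((259.1,214.6),(275.7,216.5)),'jawR':((253,235),(259.1,216.5)),'smallpot':((129,242),(239,165))}
for k,(p,q) in P.items(): print(k,*tri(a,p,b,q))
# bush centroids by colour in both
for c,wins in((a,[(370,228,390,246),(410,230,432,250)]),(b,[(270,268,290,288),(276,298,296,316)])):
    hsv=cv2.cvtColor(c['pixels'],cv2.COLOR_RGB2HSV)
    for x0,y0,x1,y1 in wins:
        w=hsv[y0:y1,x0:x1].astype(int)
        m=(w[...,0]>=21)&(w[...,0]<=32)&(w[...,1]>100)
        ys,xs=np.nonzero(m);print(m.sum(),xs.mean()+x0,ys.mean()+y0,xs.min()+x0,xs.max()+x0,ys.min()+y0,ys.max()+y0)
# felt
for n,c in(('top',a),('side',b)):
    r=silhouettes('oil_pot',c)[0];print(r['extent'])
E
```

```text
bushb [ 0.4742 -0.1769  0.0244] 1.784040072435375e-05
bushatop [ 0.4614 -0.2988  0.0236] 0.00037897479083337466
pintop [ 0.5695 -0.0785  0.0827] 0.0011560548374436488
felt [0.5586 0.2574 0.0803] 0.000664034248851835
bow [0.4675 0.0125 0.0103] 9.079485474332518e-05
jawL? [0.5429 0.1644 0.0138] 0.0002016808367009498
jawR [0.4838 0.1829 0.0118] 0.0013048009743656806
smallpot [0.4667 0.5286 0.062 ] 0.00043452935371049434
1 379.0 240.0 379 379 240 240
10 423.3 239.3 420 425 236 243
67 279.46268656716416 278.5970149253731 276 283 274 283
83 285.04819277108436 306.66265060240966 281 289 302 312
[117.0, 233.9, 143.5, 256.0]
[232.7, 161.6, 246.2, 178.2]
```

```bash
cat > go.py <<'E'
import sys
from h import *
from scipy.spatial.transform import Rotation as Ro
# usage: go.py x y z yaw -> row numbers
x,y,z,yaw=map(float,sys.argv[1:5]);o=status.get_obs()
R=Ro.from_euler('xyz',o['eef_rot']);T=Ro.from_euler('xyz',[np.pi,0,yaw])
d=R.inv().apply(np.array([x,y,z])-o['ee_pos'])/.5
print(np.round(d,4),np.round((R.inv()*T).as_rotvec()/(np.pi/2),4),'dist',np.linalg.norm(d)*.5,'t',o['time_s'])
E
python3 go.py .4742 -.1769 .1 1.293
```

```text
[ 0.7544 -0.425   0.2109] [-0.     -0.     -0.5858] dist 0.44562685484594666 t 1.2
```

```bash
python3 -m pendant '[0.754,-0.425,0.21,0,0,-0.586,0.6,0.754,-0.425,0.21,0,0,-0.586,0.6,0.754,-0.425,0.21,0,0,-0.586,0.6,0.754,-0.425,0.21,0,0,-0.586,0.6,0.754,-0.425,0.21,0,0,-0.586,0.6,0.754,-0.425,0.21,0,0,-0.586,0.6,0.754,-0.425,0.21,0,0,-0.586,0.6,0.754,-0.425,0.21,0,0,-0.586,0.6,0.754,-0.425,0.21,0,0,-0.586,0.6,0.754,-0.425,0.21,0,0,-0.586,0.6,0.754,-0.425,0.21,0,0,-0.586,0.6,0.754,-0.425,0.21,0,0,-0.586,0.6]' 15; python3 go.py .4742 -.1769 .004 1.293
```

```text
time_s: 2.4
ee_pos: [0.4737, -0.1778, 0.1008]
eef_rot: [3.141, 0.0, 1.292]
force: [-0.7, -0.5, 0.2]
grip_width: 0.0754
grip_force: 0.0
[0.0021 0.0005 0.1935] [ 0.0002  0.0001 -0.0003] dist 0.09676802285474455 t 2.4
```

Descend and close.

```bash
python3 -m pendant '[0.002,0,0.05,0,0,0,0.6,0.002,0,0.1,0,0,0,0.6,0.002,0,0.15,0,0,0,0.6,0.002,0,0.193,0,0,0,0.6,0.002,0,0.193,0,0,0,0.6,0.002,0,0.193,0,0,0,-1,0.002,0,0.193,0,0,0,-1,0.002,0,0.193,0,0,0,-1,0.002,0,0.193,0,0,0,-1,0.002,0,0.193,0,0,0,-1,0.002,0,0.193,0,0,0,-1,0.002,0,0.193,0,0,0,-1]' 15
python3 - <<'E'
from h import *
b=shot('side');print(status.get_obs()['grip_width'],status.get_obs()['grip_force'])
E
```

```text
time_s: 3.6
ee_pos: [0.4744, -0.176, 0.0041]
eef_rot: [3.141, 0.0, 1.293]
force: [-0.8, 0.3, 1.0]
grip_width: 0.0266
grip_force: 15.0
0.027056418353210106 14.969157299492508
```

```bash
python3 -m pendant '[0,0,-0.08,0,0,0,-1,0,0,-0.16,0,0,0,-1,0,0,-0.22,0,0,0,-1,0,0,-0.22,0,0,0,-1]' 15; python3 go.py .5695 -.0785 .112 1.293
```

```text
time_s: 4.05
ee_pos: [0.4759, -0.1767, 0.1177]
eef_rot: [3.135, 0.001, 1.293]
force: [0.6, -0.4, -1.0]
grip_width: 0.0266
grip_force: 15.0
[0.2402 0.1262 0.012 ] [0.004  0.0006 0.0003] dist 0.13577570168471653 t 4.05
```

```bash
python3 -m pendant '[0.08,0.042,0,0,0,0,-1,0.16,0.084,0,0,0,0,-1,0.24,0.126,0.01,0,0,0,-1,0.24,0.126,0.01,0,0,0,-1,0.24,0.126,0.01,0,0,0,-1,0.24,0.126,0.01,0,0,0,-1,0.24,0.126,0.01,0,0,0,-1]' 15
python3 - <<'E'
from h import *
a=shot('top');b=shot('side');e=status.get_obs()['ee_pos'];print(e)
t=lambda c,x,y,w,h:cv2.resize(c['pixels'][y:y+h,x:x+w,::-1],(w*8,h*8),interpolation=cv2.INTER_CUBIC)
x,y=proj(b,e).astype(int);x0,y0=x-25,y-35
im=np.hstack([t(b,x0,y0,50,60),t(a,320,175,50,60)]);print(x0,y0,im.shape)
for z in(.054,.080): print(z,proj(b,[.5695,-.0785,z]),proj(a,[.5695,-.0785,z]))
print(proj(b,e),proj(b,e-[0,0,.004]),proj(a,e))
cv2.imwrite('pics/p1.png',im)
E
```

```text
time_s: 4.75
ee_pos: [0.5672, -0.0788, 0.1088]
eef_rot: [-3.141, 0.0, 1.292]
force: [0.7, -0.9, -0.7]
grip_width: 0.0267
grip_force: 15.0
[ 0.56741109 -0.07865896  0.10910126]
275 195 (480, 800, 3)
0.054 [300.62208517 244.42184581] [344.42602261 201.89052782]
0.08 [300.76086519 237.93868161] [345.45135144 200.5490149 ]
[300.30230867 230.6492791 ] [300.28128884 231.67776672] [346.7358874  199.74856492]
```

View pics/p1.png

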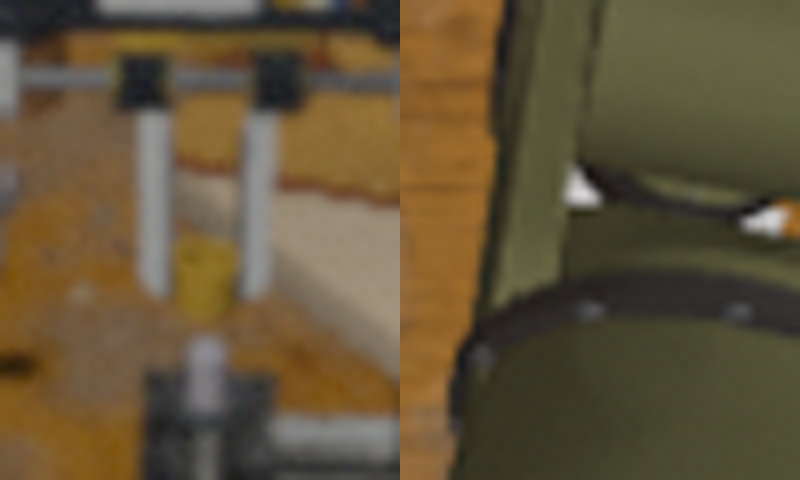

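```bash
python3 go.py .5686 -.0776 .0795 1.293;
```

```text
[0.0027 0.0017 0.0592] [ 0.0001  0.     -0.0006] dist 0.02964404765494623 t 4.85
```

```bash
python3 -m pendant '[0.003,0.002,0.01,0,0,0,-1,0.003,0.002,0.02,0,0,0,-1,0.003,0.002,0.03,0,0,0,-1,0.003,0.002,0.04,0,0,0,-1,0.003,0.002,0.05,0,0,0,-1,0.003,0.002,0.06,0,0,0,-1,0.003,0.002,0.06,0,0,0,-1,0.003,0.002,0.06,0,0,0,-1]' 15; python3 go.py .5686 -.0776 .059 1.293
```

```text
time_s: 5.65
ee_pos: [0.5691, -0.0764, 0.0786]
eef_rot: [-3.141, -0.0, 1.293]
force: [2.8, 3.4, -3.9]
grip_width: 0.0265
grip_force: 15.0
[-0.0027 -0.0003  0.0393] [-0.0002 -0.0003  0.0002] dist 0.01968883008715805 t 5.65
```

```bash
python3 -m pendant '[0,0,0,0,0,0,-1,0,0,0,0,0,0,-1,0,0,0,0,0,0,-1]'; python3 - <<'E'
from h import *
b=shot('side');o=status.get_obs();print(o['force'],o['moment'],o['ee_pos'])
x0,y0=275,205
cv2.imwrite('pics/p2.png',cv2.resize(b['pixels'][y0:y0+55,x0:x0+55,::-1],(550,550),interpolation=cv2.INTER_CUBIC))
E
```

```text
time_s: 5.95
ee_pos: [0.5691, -0.0764, 0.0789]
eef_rot: [-3.141, -0.0, 1.293]
force: [3.1, 4.1, -4.9]
grip_width: 0.0268
grip_force: 15.0
[ 2.91125027  4.36392509 -4.8581173 ] [ 0.86025462 -0.67497501 -0.00778022] [ 0.56913256 -0.07639611  0.0788906 ]
```

View pics/p2.png

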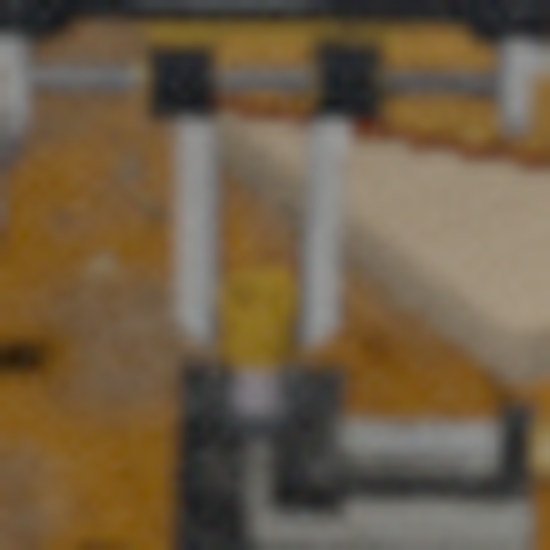

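```bash
python3 -m pendant '[0.003,0.001,0.002,0,0,0,-1,0.003,0.001,0.004,0,0,0,-1,0.003,0.001,0.004,0,0,0,-1]'; python3 go.py .5686 -.0776 .059 1.293
```

```text
time_s: 6.3
ee_pos: [0.5699, -0.0756, 0.0769]
eef_rot: [-3.141, 0.0, 1.293]
force: [-1.0, 0.2, -0.9]
grip_width: 0.0263
grip_force: 15.0
[-0.0045 -0.0014  0.0359] [-0.0001  0.0002  0.0002] dist 0.01808226095787545 t 6.3
```

```bash
python3 -m pendant '[0,0,0.008,0,0,0,-1,0,0,0.016,0,0,0,-1,0,0,0.024,0,0,0,-1,0,0,0.032,0,0,0,-1,0,0,0.034,0,0,0,-1,0,0,0.034,0,0,0,-1]'
```

```text
time_s: 6.9
ee_pos: [0.5699, -0.0754, 0.0597]
eef_rot: [-3.141, 0.0, 1.293]
force: [0.1, 0.3, -1.0]
grip_width: 0.0266
grip_force: 15.0
```

Bush is on the pin, free. Open, and lift clear.

```bash
python3 -m pendant '[0,0,0.002,0,0,0,-1,0,0,0.002,0,0,0,0.7,0,0,0.002,0,0,0,0.7,0,0,0.002,0,0,0,0.7,0,0,0.002,0,0,0,0.7,0,0,-0.06,0,0,0,0.7,0,0,-0.14,0,0,0,0.7,0,0,-0.2,0,0,0,0.7,0,0,-0.2,0,0,0,0.7,0,0,-0.2,0,0,0,0.7]'; python3 go.py .4935 .1039 .1 1.293
```

```text
time_s: 7.9
ee_pos: [0.57, -0.0754, 0.16]
eef_rot: [3.141, -0.0, 1.293]
force: [-0.4, 0.6, -0.7]
grip_width: 0.08
grip_force: 0.0
[ 0.303  -0.2456  0.1199] [ 0.0004 -0.      0.0002] dist 0.2040171456644398 t 7.9
```

```bash
python3 -m pendant '[0.06,-0.05,0.02,0,0,0,1,0.12,-0.1,0.04,0,0,0,1,0.18,-0.15,0.07,0,0,0,1,0.24,-0.2,0.1,0,0,0,1,0.303,-0.246,0.12,0,0,0,1,0.303,-0.246,0.12,0,0,0,1,0.303,-0.246,0.12,0,0,0,1,0.303,-0.246,0.12,0,0,0,1]'
python3 - <<'E'
from h import *
a=shot('top');b=shot('side');o=status.get_obs();e=o['ee_pos'];print(e,proj(b,e),proj(a,e))
t=lambda c,x,y,w,h,s:cv2.resize(c['pixels'][y:y+h,x:x+w,::-1],(w*s,h*s),interpolation=cv2.INTER_CUBIC)
cv2.imwrite('pics/p3.png',np.hstack([t(b,250,200,60,75,6),t(a,245,190,70,75,6)])); 
cv2.imwrite('pics/side3.png',b['pixels'][:,:,::-1])
E
```

```text
time_s: 8.7
ee_pos: [0.4934, 0.1033, 0.0996]
eef_rot: [-3.141, 0.0, 1.293]
force: [-0.3, -0.6, -0.4]
grip_width: 0.0937
grip_force: 0.0
[0.49359387 0.1030778  0.09988133] [265.71389285 207.04693119] [279.62476109 228.77281004]
```

View pics/p3.png

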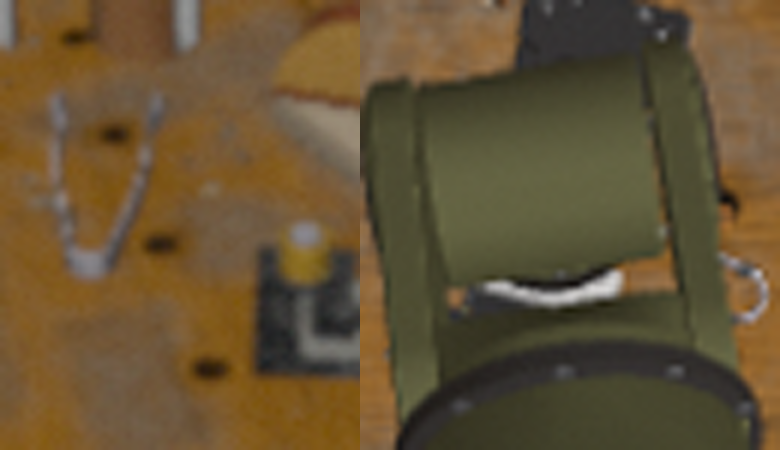

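```bash
python3 -m pendant '[0.001,0,0.06,0,0,0,1,0.001,0,0.12,0,0,0,1,0.001,0,0.17,0,0,0,1,0.001,0,0.193,0,0,0,1,0.001,0,0.193,0,0,0,1,0.001,0,0.193,0,0,0,0,0.001,0,0.193,0,0,0,0,0.001,0,0.193,0,0,0,0,0.001,0,0.193,0,0,0,0,0.001,0,0.193,0,0,0,0,0.001,0,0.193,0,0,0,0,0.001,0,0.193,0,0,0,0]' 30
```

```text
time_s: 10.0
ee_pos: [0.4937, 0.1046, 0.0038]
eef_rot: [3.141, -0.0, 1.293]
force: [0.1, 0.4, 4.4]
grip_width: 0.0476
grip_force: 6.4
```

```bash
python3 -m pendant '[0,0,-0.04,0,0,0,0,0,0,-0.1,0,0,0,0,0,0,-0.16,0,0,0,0,0,0,-0.22,0,0,0,0,0,0,-0.24,0,0,0,0,0,0,-0.24,0,0,0,0,0,0,-0.24,0,0,0,0]'
python3 - <<'E'
from h import *
a=shot('top','top4.png');b=shot('side','side4.png');o=status.get_obs();e=o['ee_pos'];print(o)
d=np.array([np.cos(1.293),np.sin(1.293),0]);
for n,c in(('a',a),('b',b)): print(n,proj(c,e),proj(c,e+.065*d),proj(c,e-.097*d))
t=lambda c,x,y,w,h,s:cv2.resize(c['pixels'][y:y+h,x:x+w,::-1],(w*s,h*s),interpolation=cv2.INTER_CUBIC)
cv2.imwrite('pics/p4.png',np.hstack([t(b,240,170,60,70,7),t(a,230,190,50,70,7)])); 
E
```

```text
time_s: 10.7
ee_pos: [0.4928, 0.1044, 0.122]
eef_rot: [-3.14, 0.001, 1.293]
force: [-1.1, -0.2, -1.6]
grip_width: 0.0469
grip_force: 5.0
{'time_s': 10.8, 'qpos': array([ 1.36040480e-01,  2.87542025e-01,  1.74386590e+00, -2.19633455e-05,
        1.11282673e+00,  4.13539902e-01]), 'joint_vel': array([ 0.00073624, -0.00067451, -0.00463598, -0.00023993,  0.0052424 ,
        0.00039898]), 'tau': array([ 1.32228705e-02, -5.01218319e+01, -3.24887860e+01,  5.89011773e-02,
       -2.14172225e-02, -2.06104614e-04]), 'ee_pos': array([0.49266485, 0.10437484, 0.12180051]), 'eef_rot': array([-3.13918127e+00,  1.07971170e-03,  1.29330794e+00]), 'force': array([ 0.87562029,  0.81358653, -1.94025736]), 'moment': array([-0.04240389, -0.06126961, -0.06884081]), 'grip_force': 5.036577880382538, 'grip_width': 0.047100679676792816}
a [278.86775966 228.44116088] [255.14110722 222.16547895] [314.4926663  237.83793116]
b [265.2138504 201.5334049] [266.40753718 192.19628011] [263.26846004 216.75509806]
```

View pics/p4.png

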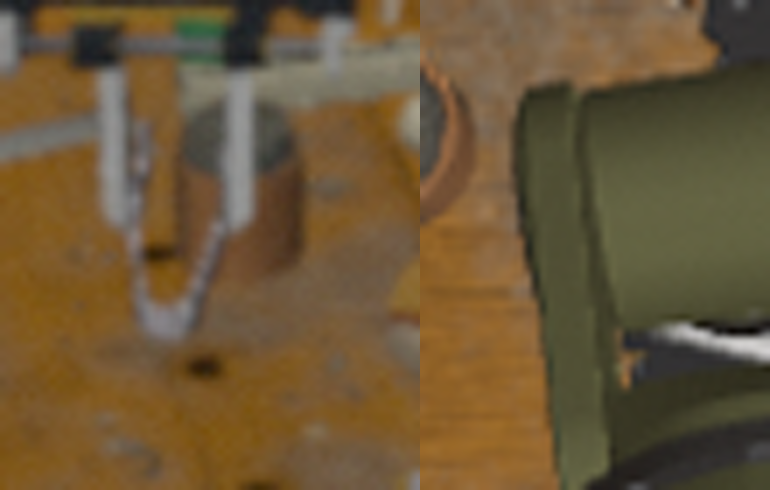

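```bash
python3 go.py .552 -.1385 .122 1.293
```

```text
[-0.4347  0.2472 -0.0005] [-0.0015  0.0007  0.0002] dist 0.250017771508553 t 10.8
```

```bash
python3 -m pendant '[-0.06,0.035,0,0,0,0,0,-0.12,0.07,0,0,0,0,0,-0.18,0.105,0,0,0,0,0,-0.24,0.14,0,0,0,0,0,-0.3,0.175,0,0,0,0,0,-0.36,0.21,0,0,0,0,0,-0.4,0.23,0,0,0,0,0,-0.435,0.247,0,0,0,0,0,-0.435,0.247,0,0,0,0,0,-0.435,0.247,0,0,0,0,0,-0.435,0.247,0,0,0,0,0]'
python3 - <<'E'
from h import *
a=shot('top');b=shot('side','side5.png');o=status.get_obs();e=o['ee_pos'];print(e,o['grip_width'],o['grip_force'],o['force'],o['moment'])
d=np.array([np.cos(1.293),np.sin(1.293),0]);
for n,c in(('a',a),('b',b)): print(n,proj(c,e),proj(c,e+.065*d),proj(c,e-.097*d))
t=lambda c,x,y,w,h,s:cv2.resize(c['pixels'][y:y+h,x:x+w,::-1],(w*s,h*s),interpolation=cv2.INTER_CUBIC)
cv2.imwrite('pics/p5.png',np.hstack([t(b,270,205,55,70,7),t(a,320,175,50,70,7)])); 
E
```

```text
time_s: 11.9
ee_pos: [0.5523, -0.1376, 0.1229]
eef_rot: [-3.141, -0.0, 1.294]
force: [0.7, -0.4, -0.5]
grip_width: 0.0472
grip_force: 5.0
[ 0.55247918 -0.13769184  0.12331129] 0.047233044719520785 5.036702379584312 [-0.31450687  0.25314179 -0.12176251] [ 0.00154904 -0.10400975 -0.00942609]
a [369.70520058 204.10600591] [345.99990592 197.91178382] [404.98989997 213.35941568]
b [300.97477312 238.22294715] [300.9537913  226.24394841] [301.00768235 257.9853864 ]
```

View pics/p5.png

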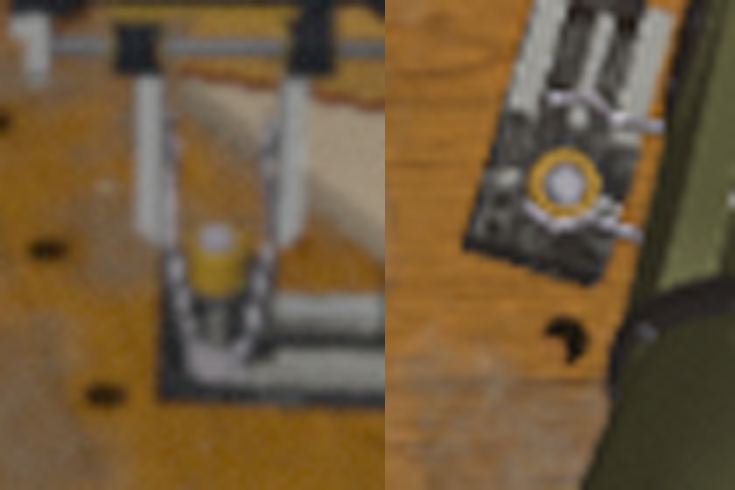

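```bash
python3 - <<'E'
from h import *
np.set_printoptions(precision=4,suppress=True)
a=shot('top');im=a['pixels']
f=lambda X,Y:(320+(X-385+.5)/7-.5,175+(Y+.5)/7-.5)
for n,p,z in(('pin',(566,183),.078),('low V',(556,226),.131),('up V',(580,94),.131),('lowtip',(525,210),.131),('uptip',(550,99),.131),('lowend',(637,235),.131),('upend',(660,126),.131)): print(n,atz(a,*f(*p),z))
e=status.get_obs()['ee_pos'];d=np.array([np.cos(1.293),np.sin(1.293),0]);print('mouth pred',e+.065*d,'pin pred .5698 -.076')
# bush ring centroid
w=cv2.cvtColor(im,cv2.COLOR_RGB2HSV)[190:212,335:356].astype(int)
m=(w[...,0]>=15)&(w[...,0]<=32)&(w[...,1]>110);m=cv2.morphologyEx(m.astype(np.uint8),cv2.MORPH_OPEN,np.ones((1,1)))
ys,xs=np.nonzero(m);print(m.sum(),xs.mean()+335,ys.mean()+190,(xs.min()+xs.max())/2+335,(ys.min()+ys.max())/2+190)
print(atz(a,xs.mean()+335,ys.mean()+190,.076))
E
```

```text
pin [ 0.5693 -0.0787  0.078 ]
low V [ 0.5455 -0.0682  0.131 ]
up V [ 0.5956 -0.079   0.131 ]
lowtip [ 0.5518 -0.0567  0.131 ]
uptip [ 0.5939 -0.0676  0.131 ]
lowend [ 0.5414 -0.0986  0.131 ]
upend [ 0.5828 -0.1089  0.131 ]
mouth pred [ 0.5704 -0.0753  0.1234] pin pred .5698 -.076
77 346.3766233766234 201.11688311688312 345.0 200.5
[ 0.5684 -0.0815  0.076 ]
```

```bash
python3 go.py .5517 -.1399 .0615 1.293
```

```text
[-0.0045 -0.0004  0.1238] [-0.0001 -0.      0.0008] dist 0.06194952356295805 t 12.05
```

```bash
python3 -m pendant '[-0.0045,0,0.02,0,0,0,0,-0.0045,0,0.04,0,0,0,0,-0.0045,0,0.06,0,0,0,0,-0.0045,0,0.08,0,0,0,0,-0.0045,0,0.1,0,0,0,0,-0.0045,0,0.12,0,0,0,0,-0.0045,0,0.124,0,0,0,0,-0.0045,0,0.124,0,0,0,0,-0.0045,0,0.124,0,0,0,0]'
python3 - <<'E'
from h import *
a=shot('top');b=shot('side');o=status.get_obs();e=o['ee_pos'];print(e,o['grip_width'],o['grip_force'],o['force'],o['moment'])
t=lambda c,x,y,w,h,s:cv2.resize(c['pixels'][y:y+h,x:x+w,::-1],(w*s,h*s),interpolation=cv2.INTER_CUBIC)
cv2.imwrite('pics/p6.png',np.hstack([t(b,280,225,40,50,10),t(a,325,175,40,50,10)])); 
E
```

```text
time_s: 12.95
ee_pos: [0.5522, -0.1408, 0.0618]
eef_rot: [3.141, 0.0, 1.293]
force: [-0.6, -0.2, -0.7]
grip_width: 0.0473
grip_force: 5.0
[ 0.55219447 -0.14077985  0.06192855] 0.04682137602436337 5.0366804748773575 [ 0.17268485 -0.69023511 -0.06949765] [-0.01704989 -0.07351631  0.05206013]
```

View pics/p6.png

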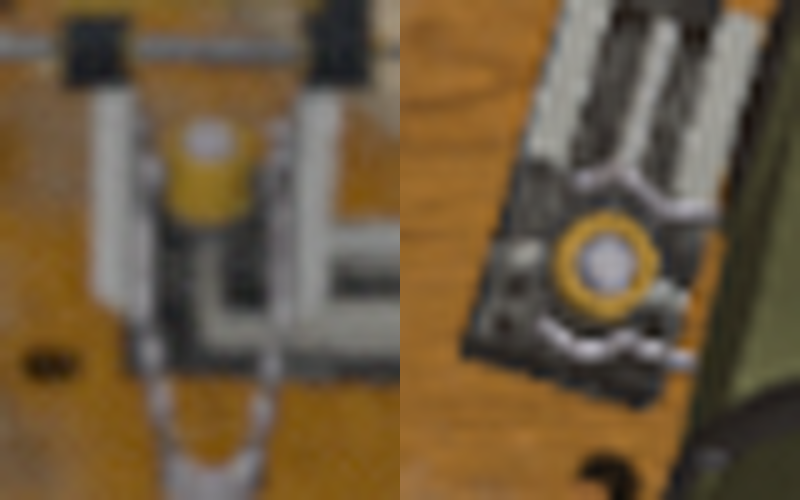

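```bash
python3 -m pendant '[0,0,0,0,0,0,-0.1,0,0,0,0,0,0,-0.18,0,0,0,0,0,0,-0.5,0,0,0,0,0,0,-1,0,0,0,0,0,0,-1,0,0,0,0,0,0,-1,0,0,0,0,0,0,-1,0,0,0,0,0,0,-1,0,0,0,0,0,0,-1]' 30
```

```text
time_s: 13.95
ee_pos: [0.552, -0.1407, 0.0615]
eef_rot: [3.141, -0.0, 1.293]
force: [0.7, 0.7, -1.5]
grip_width: 0.0377
grip_force: 30.0
```

```bash
python3 -m pendant '[0,0,-0.01,0,0,0,-1,0,0,-0.02,0,0,0,-1,0,0,-0.035,0,0,0,-1,0,0,-0.05,0,0,0,-1,0,0,-0.07,0,0,0,-1,0,0,-0.09,0,0,0,-1,0,0,-0.11,0,0,0,-1,0,0,-0.13,0,0,0,-1,0,0,-0.14,0,0,0,-1,0,0,-0.14,0,0,0,-1]' 30
python3 - <<'E'
from h import *
a=shot('top','a7.png');b=shot('side','b7.png');o=status.get_obs();e=o['ee_pos'];print(e,o['grip_width'],o['grip_force'],o['force'],o['moment'])
t=lambda c,x,y,w,h,s:cv2.resize(c['pixels'][y:y+h,x:x+w,::-1],(w*s,h*s),interpolation=cv2.INTER_CUBIC)
cv2.imwrite('pics/p7.png',np.hstack([t(b,280,205,40,60,10),t(a,325,170,40,60,10)])); 
r=[x for x in silhouettes('oil_pot',a)];print([(round(x['score'],2),x['extent']) for x in r])
hsv=cv2.cvtColor(a['pixels'],cv2.COLOR_RGB2HSV)[185:230,200:250]
m=((hsv[...,1]<70)&(hsv[...,2]<140)).astype(np.uint8);n,l,s,c=cv2.connectedComponentsWithStats(m);i=1+s[1:,4].argmax();u=c[i]+[200,185];print(s[i],u,atz(a,*u,.086))
hsv=cv2.cvtColor(b['pixels'],cv2.COLOR_RGB2HSV)[175:215,255:295]
m=((hsv[...,1]<80)&(hsv[...,2]<140)).astype(np.uint8);n,l,s,c=cv2.connectedComponentsWithStats(m);i=1+s[1:,4].argmax();v=c[i]+[255,175];print(s[i],v,atz(b,*v,.086),tri(a,u,b,v))
E
```

```text
time_s: 14.95
ee_pos: [0.5522, -0.1408, 0.1323]
eef_rot: [3.14, 0.0, 1.293]
force: [0.6, 0.3, -1.1]
grip_width: 0.0376
grip_force: 30.0
[ 0.5518141  -0.14064447  0.13118009] 0.03718460334794764 29.984439611434937 [-0.02488114  0.22693911 -2.0850081 ] [-0.04029099 -0.06890349  0.04328258]
[(0.96, [212.0, 192.8, 235.3, 222.2]), (0.82, [117.8, 237.0, 142.8, 254.9]), (0.42, [147.2, 220.4, 189.1, 278.1])]
[ 11  12  22  22 376] [221.67287234 207.45212766] [0.55631258 0.26156951 0.086     ]
[ 10   0  30  40 722] [280.38781163 192.74099723] [0.57275143 0.21074966 0.086     ] (array([0.57299146, 0.26471962, 0.05396204]), np.float64(0.024935662773578927))
```

View pics/p7.png

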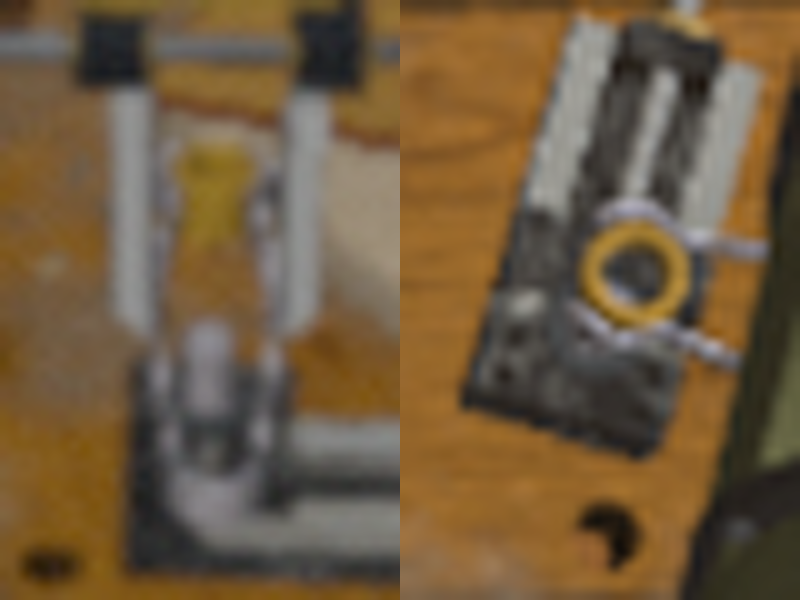

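```bash
python3 go.py .539 .1975 .131 1.293
```

```text
[ 6.434e-01 -2.097e-01  1.000e-04] [-0.0005 -0.      0.0002] dist 0.33836108652348124 t 15.1
```

```bash
python3 -m pendant '[0.04,-0.013,0,0,0,0,-1,0.1,-0.033,0,0,0,0,-1,0.16,-0.052,0,0,0,0,-1,0.22,-0.072,0,0,0,0,-1,0.28,-0.091,0,0,0,0,-1,0.34,-0.111,0,0,0,0,-1,0.4,-0.13,0,0,0,0,-1,0.46,-0.15,0,0,0,0,-1,0.52,-0.17,0,0,0,0,-1,0.58,-0.189,0,0,0,0,-1,0.62,-0.202,0,0,0,0,-1,0.643,-0.21,0,0,0,0,-1]' 30
python3 -m pendant '[0,0,0,0,0,0,-1,0,0,0,0,0,0,-1,0,0,0,0,0,0,-1]'
python3 - <<'E'
from h import *
a=shot('top','a8.png');b=shot('side','b8.png');o=status.get_obs();e=o['ee_pos'];print(e,o['grip_width'],o['grip_force'],o['force'],o['moment'])
t=lambda c,x,y,w,h,s:cv2.resize(c['pixels'][y:y+h,x:x+w,::-1],(w*s,h*s),interpolation=cv2.INTER_CUBIC)
cv2.imwrite('pics/p8.png',np.hstack([t(b,250,160,50,60,8),t(a,200,185,50,60,8)])); 
E
```

```text
time_s: 16.3
ee_pos: [0.5386, 0.1987, 0.1309]
eef_rot: [-3.141, 0.0, 1.295]
force: [0.1, -0.7, -1.7]
grip_width: 0.0377
grip_force: 30.0
time_s: 16.6
ee_pos: [0.5392, 0.1962, 0.1314]
eef_rot: [-3.141, 0.0, 1.292]
force: [-0.3, -0.0, -1.1]
grip_width: 0.0373
grip_force: 30.0
[0.5392078  0.19637357 0.131467  ] 0.03730071139641217 29.98451292514801 [-0.18117015 -0.06727204 -0.60228036] [-0.04220981 -0.03980837  0.00054802]
```

View pics/p8.png

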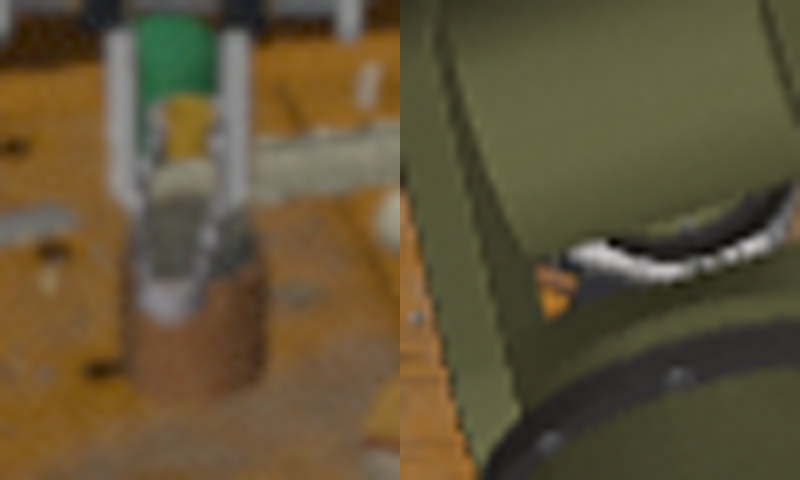

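```bash
python3 -c "
from station import order,status
print(order.hand_in(),status.get_obs()['time_s'])"
```

```text
the job is handed in; nothing more can be done
the job is handed in; nothing more can be done
```

The job is handed in; the judge's result was not shown. The 18.5 mm bore bush slid down over the pin and seated, was drawn off with the tongs, and at hand-in hung in the jaws about 38 mm above the felt, near its middle; the other bush was never moved, and the arm clock stood at about 17 s of the 67 s allowed.

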